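# Put the pantry shopping away

## Robot

A 6-joint arm with a two-finger parallel gripper is mounted at the origin on the work surface. World frame = base frame: x ahead of the robot, y to its left, z up, the work surface at z = 0. Lengths are in m, angles in rad, forces in N, time in s.
With the tool pointing down it reaches from about 0.35 to 0.775 m from the base axis. Payload 7.3 kg.
Tool frame: the origin (TCP) lies on the mounting face of the last link; the fingertips stand 178 mm ahead of it and the grasp point (between the pads) lies 159 mm ahead of it (robot.grip_depth is the distance from the TCP to the grasp point, in m); z points along the fingers, y is the line along which they close (so a half turn about z gives the same grasp; the last joint's range is limited). The gripper opens to 92 mm and grips with 3 to 60 N. Pads are 19 mm wide; open, the fingers measure 130 mm over their backs; the gripper's body (75 mm by 190 mm) begins 47 mm behind the grasp point.
Start: joints at [0.972, 0.342, 1.524, -0, 1.275, -0.146], TCP at [0.23, 0.472, 0.405] pointing down, gripper open.
Joint ranges: [-2.53, 2.53], [-0.77, 2.02], [0.04, 2.7], [-1, 4.14], [0.28, 2.66], [-3.11, 3.11]. Speed limits (rad/s): [2.57, 2.57, 3.14, 3.14, 3.14, 3.14].

## Interface

Orientations are given as [roll, pitch, yaw] about the fixed x, y, z axes, in that order (R = Rz(yaw) Ry(pitch) Rx(roll)).
In Python, from cell import observe, cams, robot, models gives the robot as it stands.
- The arm moves only by the shell command python3 -m jog 'ROWS' [FORCE]. ROWS is JSON, a list of rows, each a list of 3 entries, a list of its own where there are three numbers: the shift along the tool's x, y, z each as a share of 0.4 m, from -1 to 1, then the turn about the tool's z as a share of pi rad, from -1 to 1, then the closure, from 0 (fully open) to 1 (shut). In form: [[[x, y, z], turn, jaw], ...]. A call has 1 to 12 rows; each row is the pose to reach, as a shift and turn from the pose commanded when the call began, along the tool's axes at that moment, turning the shorter way round; what a row does not reach only later rows make up. A row lasts 1/8 s, in which the tool goes at most 62.5 mm and 10.7 degrees, less where a joint would pass 70% of its speed; a pose out of reach is approached as far as the arm can. A call with a number of a shift or a turn outside -1 to 1 is refused whole. A call with a gripper value outside its range is refused whole. The fingers move at their own pace and stop on an object; FORCE is the grip in N (left out, the last holds). Time passes only in rows, so rows that repeat a pose let the fingers close. It gives the time, the measured TCP pose, the force, the opening and the grip force at its end, in the units of the state.
- observe(): the state, without advancing time (a new reading comes with each control period).
- cams.read_camera(name): name is "scene" or "top" or "wrist"; returns the picture (420x560x3 uint8, red, green, blue); there is no depth.
- cams.camera_model(name): a dict with "camera_matrix" (3x3 intrinsics, pixels), "pose" (4x4, takes a point from camera to world coordinates). Camera axes: x right, y down, z forward; pixel columns grow to the right and rows downward; lengths in m; the calibration is good to about 2 mm. A picture is of the moment at which its call begins: read the wrist's pose just before it. camera_model takes no time and is no camera call; for the wrist camera it gives the pose at the moment of the call.
- robot.hand_in(): hands the job in; it is judged then, once.
Trained networks look in the newest picture that a camera, given by its name, has taken for a name from the list of things; names that differ only in an ending like _2 or _b are one class to them, and where a whole thing is asked for, a point or a joint stands for the part that bears it (a point fixed in the world has none). Each returns a list of dicts, best first, with "confidence" (0 to 1); they miss things now and then, are a little off and sometimes report something else, mostly with a low value. They report only what shows in the picture. A call takes as long as a camera call.
- models.find_in(target, camera): "position" ([x, y, z] in m, in world coordinates, good to about 4 mm: the middle of the surface that is visible of it).
- models.pinpoint(target, camera): "position" ([x, y, z] in m, in world coordinates, good to about 4 mm: a listed point, or the origin of a listed thing).
The state is a dict: "time": time; "qpos": joint angles; "qvel": joint speeds; "joint_efforts": joint torques, N m; "tool_pos": TCP position; "tool_rot": TCP orientation; "contact_force": force on the tool from outside, world axes, zero at the start; "torque": the same for the moment, N m; "opening": finger opening in m; "grip_force": force on a finger pad.
Only numpy, scipy, OpenCV 4.12 (cv2) and the standard library are available. Lean on these libraries where they do the work, as an engineer would, in place of code of your own. Each camera call takes 0.05 s, during which the arm holds its last target. There are 200 camera calls.

## Task

Put the things on the worktop away where they belong: the apple and the mandarin side by side in the white dish, the tin upright in the free end of the pantry basket beside the other tin, and each spice jar upright in the bay of the wooden tray whose floor has its colour (red paprika on red, yellow turmeric on yellow). Set each thing down gently on the floor of its place, without dropping or knocking it about, and leave the pepper mill and the sugar pot where they stand.

Things in the scene. Friction and masses are not known exactly. Their poses are not given: they have to be found in the camera images.
- apple: Green apple with a short brown stem, 64 mm across at its middle, 60 mm tall (stem 10 mm more), standing on its flattened base (about 29 mm across). Origin at its centre, 30 mm above its underside; z up along the stem.
- mandarin: Small orange mandarin, 58 mm across at its middle, 50 mm tall, standing on its flattened base (about 26 mm across). Origin at its centre, 25 mm above its underside; z up.
- paprika: Spice jar full of red paprika: upright cylinder, red body 46 mm across, 85 mm tall, with a dark grey metal cap (47 mm across, top 24 mm) that has a red dot on top. Origin at the centre of its underside; z up.
- turmeric: Spice jar full of yellow turmeric, otherwise the same: upright cylinder, yellow body 46 mm across, 85 mm tall, dark grey metal cap with a yellow dot on top. Origin at the centre of its underside; z up.
- tin: The loose food tin standing on the worktop: upright steel can 60 mm across, 75 mm tall, with a blue label and a white stripe. Origin at the centre of its underside; z up. (The like tin in the basket is part of the basket.)
- dish: White round ceramic fruit dish, empty, fixed to the worktop; rim 194 mm across, 36 mm high, inner floor flat, about 150 mm across and 6 mm above the worktop, wall 5 mm, flaring to the rim. Origin at the centre of its underside; z up. Both fruits fit side by side, 38 mm either side of the centre.
- spice_tray: Brown wooden tray, fixed, any yaw: 100 (its x) by 170 mm (its y), 30 high, walls 6; a 6 mm divider (top at 28) across the middle makes two bays, 88 by 76 mm inside, floors 6 to 7 mm above the worktop. Red-floored bay centred at y = +41 mm, yellow-floored bay at y = -41 mm, both x = 0. Origin at the centre of its underside; z up.
- basket: Grey open plastic basket with white marks along its long sides, fixed, any yaw: 100 (its x) by 170 mm (its y), 35 high, walls 5, floor 5 mm above the worktop. A blue-labelled tin (60 mm across, top 80 mm above the worktop) is fixed in it at y = +46 mm; its -y end is free: the loose tin fits there at y = -33 mm, x = 0. Origin at the centre of its underside; z up.
- mill: Bystander: small dark wooden pepper mill with a steel bead on top, 48 mm across its foot, 102 mm tall, loose on the worktop among the things to sort. Origin at the centre of its underside; z up.
- sugar_pot: Bystander: round lidded blue ceramic sugar pot with a white ball knob, 68 mm across, 74 mm tall, loose on the worktop among the things to sort. Origin at the centre of its underside; z up.

How it is judged:
At the end, for the whole second after the job is handed in: Fruits on dish floor (centres within 65 mm of its axis, below 55 mm); jars in own bays (23 mm along, 30 mm across), tin in free end (0-60 mm along, 30 mm across), undersides below 16 mm, tilt below 0.15; all free, still (0.02 m/s, 0.3 rad/s); mill, pot upright, moved under 20 mm (horizontal distance between each of apple, mandarin and dish below 0.065 m and z of each of apple, mandarin in the frame of dish below 0.055 m and x of paprika in the frame of spice_tray between -0.03 and 0.03 m and y of paprika in the frame of spice_tray between 0.018 and 0.064 m and z of paprika in the frame of spice_tray between -0.005 and 0.016 m and x of turmeric in the frame of spice_tray between -0.03 and 0.03 m and y of turmeric in the frame of spice_tray between -0.064 and -0.018 m and z of turmeric in the frame of spice_tray between -0.005 and 0.016 m and x of tin in the frame of basket between -0.03 and 0.03 m and y of tin in the frame of basket between -0.06 and 0 m and z of tin in the frame of basket between -0.005 and 0.016 m and angle between each of paprika, turmeric, tin, mill, sugar_pot's own z axis and vertical below 0.15 rad and linear speed of each of apple, mandarin, paprika, turmeric, tin below 0.02 m/s and angular speed of each of apple, mandarin, paprika, turmeric, tin below 0.3 rad/s and distance of each of mill, sugar_pot from where it was at the start of the episode below 0.02 m); the robot touches nothing.
It fails at once if the wooden mill is pushed more than 20 mm from where it stood (distance of mill from where it was at the start of the episode above 0.02 m).
It fails at once if the blue sugar pot is pushed more than 20 mm from where it stood (distance of sugar_pot from where it was at the start of the episode above 0.02 m).
It fails at once if one of the five things is dropped or knocked flying: faster than 0.7 m/s (a fall of about 25 mm) with no finger touching it ((linear speed of apple above 0.7 m/s and contact force between apple and the fingers below 0.05 N) or (linear speed of mandarin above 0.7 m/s and contact force between mandarin and the fingers below 0.05 N) or (linear speed of paprika above 0.7 m/s and contact force between paprika and the fingers below 0.05 N) or (linear speed of turmeric above 0.7 m/s and contact force between turmeric and the fingers below 0.05 N) or (linear speed of tin above 0.7 m/s and contact force between tin and the fingers below 0.05 N)).
It also fails if it takes over 128 s, if anything falls off the work surface, if the arm or the gripper's body presses on something with over 40 N, if the wrist force passes 120 N, or if a joint passes its speed limit or range.

## Working session

There is one attempt and no reset: what is moved stays moved. The work goes in short steps, Python scripts to look and compute and a shell command to move; the robot and the scene stay as the last step left them, time stands still between calls to the robot, and variables do not carry over. Pictures are saved under pics/ and viewed, at most 14 in all, crops included, and the job is handed in when it is done.

```bash
ls; mkdir -p pics; python3 - <<'E'
from cell import observe,cams,robot,models
import cv2,numpy as np
s=observe();print(s['time'],s['tool_pos'],s['tool_rot'],s['opening'])
for c in['top','scene']:
    cv2.imwrite(f'pics/{c}0.png',cams.read_camera(c)[:,:,::-1])
    if c=='top':
        for n in['apple','mandarin','paprika','turmeric','tin','dish','spice_tray','basket','mill','sugar_pot']:
            print(n,[(np.round(d['position'],3).tolist(),round(d['confidence'],2)) for d in models.pinpoint(n,c)[:3]])
m=cams.camera_model('top');print(m['camera_matrix'],np.round(m['pose'],3))
print(observe()['time'])
E
```

```text
pics
0.0 [0.22956991 0.47198762 0.404025  ] [-3.13999838e+00 -2.42695475e-04  2.68882804e+00] 0.09158523145241412
apple [([0.447, 0.406, 0.033], 0.68), ([0.418, -0.262, -0.003], 0.25)]
mandarin [([0.449, -0.012, 0.024], 0.66)]
paprika [([0.412, 0.258, 0.0], 0.86)]
turmeric [([0.428, 0.132, 0.001], 0.61)]
tin [([0.435, -0.398, 0.002], 0.65)]
dish [([0.633, -0.011, 0.001], 0.74)]
spice_tray [([0.588, -0.277, -0.001], 0.96)]
basket [([0.606, 0.272, -0.002], 0.72)]
mill [([0.419, -0.261, -0.005], 0.66)]
sugar_pot [([0.425, -0.134, 0.001], 0.96), ([0.448, -0.01, 0.025], 0.66), ([0.61, 0.27, -0.0], 0.5)]
[[492.88713803   0.         289.10330397]
 [  0.         492.88713803 210.49222925]
 [  0.           0.           1.        ]] [[-0.005 -0.99   0.143  0.333]
 [-1.     0.006  0.008  0.007]
 [-0.009 -0.143 -0.99   1.462]
 [ 0.     0.     0.     1.   ]]
0.6
```

View pics/top0.png

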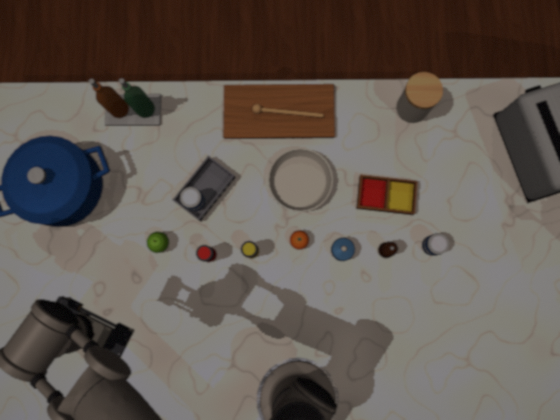

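View pics/scene0.png

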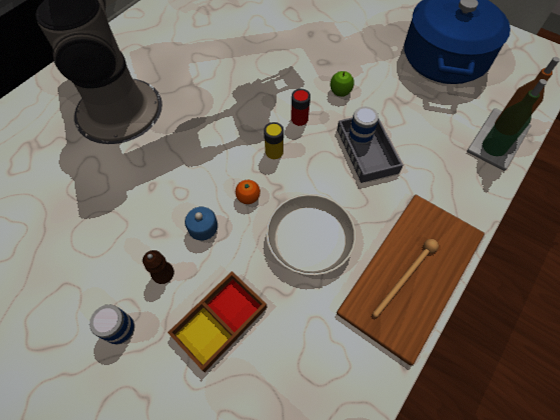

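The top view matches the network positions: the row from left to right is apple (158,242), paprika (206,254), turmeric (250,249), mandarin (299,240), pot (343,249), mill (388,249), tin (435,244). The basket is at (205,188) with its fixed tin at the lower left, the dish at (302,180), and the tray at (388,194) with the red bay on the left. Next I measure the yaws and refine the positions.

```bash
cat > h.py <<'E'
from cell import observe,cams,robot,models
import cv2,numpy as np
def toworld(px,z,m):
    K=np.array(m['camera_matrix']);T=np.array(m['pose'])
    d=T[:3,:3]@np.linalg.solve(K,[px[0],px[1],1.]);o=T[:3,3]
    return (o+d*(z-o[2])/d[2])
def st():
    s=observe();print('t',round(s['time'],2),np.round(s['tool_pos'],4),np.round(s['tool_rot'],3),round(s['opening'],4),round(s['grip_force'],1),np.round(s['contact_force'],1),np.round(s['qpos'],2));return s
E
python3 - <<'E'
from h import *
img=cams.read_camera('top')
m=cams.camera_model('top')
hsv=cv2.cvtColor(img,cv2.COLOR_RGB2HSV)
def blob(lo,hi,box,z,nm):
    x0,y0,x1,y1=box
    k=cv2.inRange(hsv,lo,hi)[y0:y1,x0:x1]
    n,l,s,c=cv2.connectedComponentsWithStats(k)
    i=1+np.argmax(s[1:,4]);cc=c[i]+[x0,y0]
    print(nm,s[i],np.round(cc,1),np.round(toworld(cc,z,m),4))
    pts=np.argwhere(l==i)[:,::-1]+[x0,y0]
    b=cv2.boxPoints(cv2.minAreaRect(pts.astype(np.float32)))
    return [np.round(toworld(p,z,m)[:2],3).tolist() for p in b]
print(blob((0,180,90),(8,255,255),(355,170,420,220),.0065,'red'))
print(blob((22,180,90),(35,255,255),(355,170,420,220),.0065,'yel'))
for b,n,z in[((145,228,172,258),'apple',.03),((195,240,218,264),'pap',.08),((240,238,262,260),'turm',.08),((287,228,312,252),'mand',.025)]:
    blob((0,90,40),(90,255,255),b,z,n)
cv2.imwrite('pics/crop.png',cv2.resize(img[145:275,140:460,::-1],None,fx=2.5,fy=2.5,interpolation=cv2.INTER_CUBIC))
cams.read_camera('scene')
for n in['apple','mandarin','paprika','turmeric','tin','dish','spice_tray','basket','mill','sugar_pot']:
    print(n,[(np.round(d['position'],3).tolist(),round(d['confidence'],2)) for d in models.pinpoint(n,'scene')[:2]])
E
```

```text
red [  7   9  23  29 570] [373.3 193.2] [ 0.5939 -0.2336  0.0065]
[[0.556, -0.197], [0.639, -0.206], [0.633, -0.27], [0.55, -0.261]]
yel [ 33  12  25  29 608] [400.3 195.9] [ 0.5851 -0.314   0.0065]
[[0.548, -0.274], [0.629, -0.284], [0.623, -0.354], [0.541, -0.343]]
apple [  2   4  21  20 337] [157.3 241.8] [0.4499 0.4035 0.03  ]
pap [  2   6  15  14 159] [203.9 252.5] [0.415  0.2578 0.08  ]
turm [  2   4  17  15 175] [249.3 249. ] [0.424  0.1304 0.08  ]
mand [  3   2  19  19 294] [299.1 239.4] [ 0.455 -0.01   0.025]
apple [([0.447, 0.4, 0.026], 0.98)]
mandarin [([0.453, -0.012, 0.024], 0.6)]
paprika [([0.411, 0.258, 0.0], 0.83)]
turmeric [([0.422, 0.133, 0.005], 0.65)]
tin [([0.437, -0.401, 0.006], 0.62)]
dish [([0.628, -0.014, 0.003], 0.93)]
spice_tray [([0.582, -0.27, 0.002], 0.73)]
basket [([0.611, 0.274, 0.0], 0.76)]
mill [([0.42, -0.265, -0.001], 0.96)]
sugar_pot [([0.424, -0.136, 0.001], 0.88)]
```

View pics/crop.png

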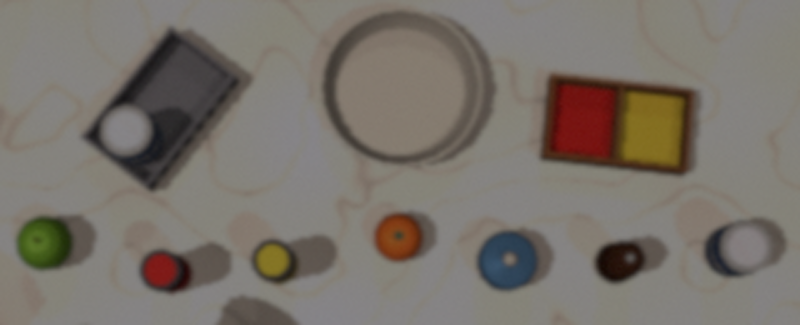

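```bash
python3 - <<'E'
from h import *
m=cams.camera_model('top')
f=lambda p,z:toworld(np.array(p)/2.5+[140,145],z,m)[:2]
c=np.array([f(p,.035) for p in[(173,30),(250,77),(155,188),(85,135)]])
print(np.round(c,3),c.mean(0))
for i in range(4):d=c[(i+1)%4]-c[i];print(np.linalg.norm(d),np.arctan2(d[1],d[0]))
t=f((126,130),.08);print('fixed tin',t)
print('dish',f((401,90),.006))
print('tin',f((746,247),.075))
E
```

```text
[[0.701 0.256]
 [0.644 0.163]
 [0.512 0.273]
 [0.575 0.357]] [0.60800747 0.26238132]
0.10888138136860816 -2.129882216975838
0.17153340228126102 2.446084828401389
0.10503186429729512 0.9234759257663577
0.1618119533800562 -0.677215111441145
fixed tin [0.57307876 0.29939531]
dish [ 0.6326675  -0.01559394]
tin [ 0.4360947  -0.40064271]
```

```bash
python3 -m jog '[[[-0.568,0.084,0],0.356,0],[[-0.568,0.084,0],0.356,0],[[-0.568,0.084,0],0.356,0],[[-0.568,0.084,0],0.356,0],[[-0.568,0.084,0],0.356,0],[[-0.568,0.084,0],0.356,0],[[-0.568,0.084,0],0.356,0],[[-0.568,0.084,0],0.356,0],[[-0.568,0.084,0],0.356,0]]' 10; python3 - <<'E'
from h import *
st()
cv2.imwrite('pics/w1.png',cams.read_camera('wrist')[:,:,::-1])
m=cams.camera_model('wrist')
for n in['apple','paprika','basket']:
    print(n,[(np.round(d['position'],3).tolist(),round(d['confidence'],2)) for d in models.pinpoint(n,'wrist')[:2]])
E
```

```text
time: 2.33
tool_pos: [0.4485, 0.403, 0.4048]
tool_rot: [3.141, -0.0, 1.573]
contact_force: [-0.5, 0.2, 0.7]
opening: 0.0919
grip_force: 0.0
t 2.33 [0.4485 0.403  0.4048] [ 3.141 -0.     1.573] 0.0919 0.0 [-0.5  0.2  0.7] [0.61 0.49 1.3  0.   1.36 0.6 ]
apple [([0.45, 0.402, 0.031], 0.97)]
paprika [([0.417, 0.255, 0.004], 0.91)]
basket []
```

View pics/w1.png

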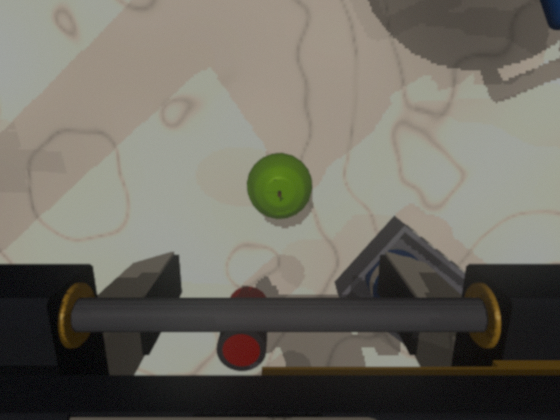

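The apple sits centred under the tool at (280,186), and paprika is at (242,350). The positions agree, so I descend and grip.

```bash
python3 -m jog '[[[0,0.002,0.15],0,0],[[0,0.002,0.3],0,0],[[0,0.002,0.42],0,0],[[0,0.002,0.5],0,0],[[0,0.002,0.535],0,0],[[0,0.002,0.535],0,0],[[0,0.002,0.535],0,1],[[0,0.002,0.535],0,1],[[0,0.002,0.535],0,1],[[0,0.002,0.535],0,1],[[0,0.002,0.535],0,1],[[0,0.002,0.535],0,1]]' 15
```

```text
time: 4.03
tool_pos: [0.4495, 0.4031, 0.1915]
tool_rot: [3.141, -0.001, 1.57]
contact_force: [-0.9, -0.2, 6.4]
opening: 0.0625
grip_force: 15.0
```

```bash
python3 -m jog '[[[0,0,-0.05],0,1],[[0,0,-0.18],0,1],[[0,0,-0.32],0,1],[[-0.08,0.04,-0.4],0,1],[[-0.2,0.1,-0.4],0,1],[[-0.34,0.17,-0.4],0,1],[[-0.48,0.24,-0.4],0,1],[[-0.62,0.31,-0.4],0,1],[[-0.76,0.37,-0.4],0,1],[[-0.88,0.42,-0.4],0,1],[[-0.94,0.45,-0.4],0,1],[[-0.955,0.452,-0.4],0,1]]'
python3 -m jog '[[[0,0,0],0,1],[[0,0,0],0,1]]'
python3 - <<'E'
from h import *
st()
cv2.imwrite('pics/w2.png',cams.read_camera('wrist')[:,:,::-1])
for c in 'wrist','top':
  if c=='top':cams.read_camera('top')
  for n in['dish','mandarin','apple']:
    print(c,n,[(np.round(d['position'],3).tolist(),round(d['confidence'],2)) for d in models.pinpoint(n,c)[:2]])
E
```

```text
time: 5.52
tool_pos: [0.6305, 0.0198, 0.3501]
tool_rot: [-3.141, -0.0, 1.569]
contact_force: [-0.4, 0.7, -1.4]
opening: 0.0627
grip_force: 15.0
time: 5.78
tool_pos: [0.6297, 0.0225, 0.3508]
tool_rot: [-3.141, -0.001, 1.572]
contact_force: [-0.0, 0.4, -1.5]
opening: 0.0627
grip_force: 15.0
t 5.78 [0.6297 0.0225 0.3508] [-3.141e+00 -1.000e-03  1.572e+00] 0.0627 15.0 [-0.   0.4 -1.5] [-0.09  0.58  1.29  0.    1.27 -0.09]
wrist dish []
wrist mandarin [([0.455, -0.007, 0.024], 0.67)]
wrist apple [([0.632, 0.023, 0.192], 0.98)]
top dish [([0.633, -0.014, -0.001], 0.78)]
top mandarin [([0.446, -0.011, 0.023], 0.53)]
top apple []
```

View pics/w2.png

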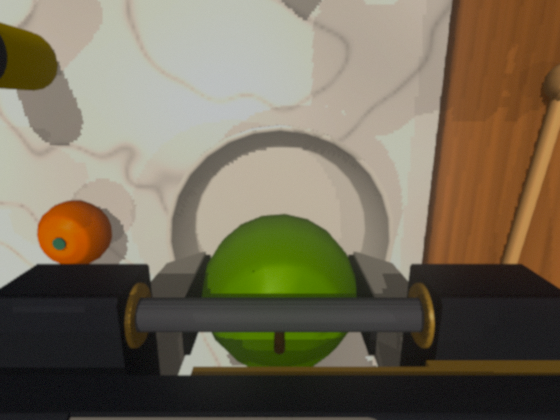

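The apple is centred between the fingers at (280,290), with the dish symmetrical below it. I set it down.

```bash
python3 -m jog '[[[-0.005,0,0.1],0,1],[[-0.005,0,0.2],0,1],[[-0.005,0,0.28],0,1],[[-0.005,0,0.33],0,1],[[-0.005,0,0.36],0,1],[[-0.005,0,0.37],0,1],[[-0.005,0,0.378],0,1],[[-0.005,0,0.382],0,1],[[-0.005,0,0.384],0,1],[[-0.005,0,0.385],0,1],[[-0.005,0,0.385],0,1]]'
```

```text
time: 7.55
tool_pos: [0.6302, 0.0189, 0.1975]
tool_rot: [3.141, 0.0, 1.57]
contact_force: [-2.0, 0.4, 6.3]
opening: 0.0628
grip_force: 15.0
```

```bash
python3 -m jog '[[[0,0,0],0,0.22],[[0,0,0],0,0.22],[[0,0,0],0,0.22],[[0,0,-0.02],0,0.2],[[0,0,-0.08],0,0.2],[[0,0,-0.2],0,0],[[0,0,-0.35],0,0],[[0,0,-0.4],0,0]]'
python3 -m jog '[[[-0.02,-0.1,0],0,0],[[-0.04,-0.22,0],0,0],[[-0.06,-0.34,0],0,0],[[-0.07,-0.42,0],0,0],[[-0.07,-0.445,0],0,0],[[-0.07,-0.445,0],0,0]]'
python3 - <<'E'
from h import *
st()
cv2.imwrite('pics/w3.png',cams.read_camera('wrist')[:,:,::-1])
for c in 'wrist','top':
  if c=='top':cams.read_camera('top')
  for n in['mandarin','apple']:
    print(c,n,[(np.round(d['position'],3).tolist(),round(d['confidence'],2)) for d in models.pinpoint(n,c)[:2]])
E
```

```text
time: 8.55
tool_pos: [0.6305, 0.0189, 0.362]
tool_rot: [3.134, 0.001, 1.57]
contact_force: [-0.1, -0.7, -0.3]
opening: 0.0919
grip_force: 0.0
time: 9.3
tool_pos: [0.4524, -0.0091, 0.3574]
tool_rot: [3.14, 0.0, 1.57]
contact_force: [1.3, 0.3, 1.2]
opening: 0.0917
grip_force: 0.0
t 9.3 [ 0.4524 -0.0091  0.3574] [3.14 0.   1.57] 0.0917 0.0 [1.3 0.3 1.2] [-0.19  0.26  1.79  0.    1.09 -0.19]
wrist mandarin [([0.454, -0.01, 0.02], 0.78), ([0.635, 0.016, 0.042], 0.51)]
wrist apple [([0.633, 0.02, 0.04], 0.95)]
top mandarin []
top apple [([0.629, 0.022, 0.037], 0.83), ([0.59, -0.276, -0.001], 0.31)]
```

```bash
python3 -m jog '[[[0,0.002,0.12],0,0],[[0,0.002,0.25],0,0],[[0,0.002,0.35],0,0],[[0,0.002,0.41],0,0],[[0,0.002,0.428],0,0],[[0,0.002,0.428],0,0],[[0,0.002,0.428],0,1],[[0,0.002,0.428],0,1],[[0,0.002,0.428],0,1],[[0,0.002,0.428],0,1],[[0,0.002,0.428],0,1],[[0,0.002,0.428],0,1]]' 12
```

```text
time: 11.1
tool_pos: [0.453, -0.0091, 0.1858]
tool_rot: [3.141, 0.0, 1.57]
contact_force: [-1.9, -0.3, 4.6]
opening: 0.0572
grip_force: 12.0
```

```bash
python3 -m jog '[[[0,0,-0.05],0,1],[[0,0,-0.18],0,1],[[-0.02,0,-0.3],0,1],[[-0.05,0.1,-0.3],0,1],[[-0.08,0.22,-0.3],0,1],[[-0.098,0.34,-0.3],0,1],[[-0.098,0.42,-0.3],0,1],[[-0.098,0.442,-0.3],0,1],[[-0.098,0.442,-0.3],0,1],[[-0.098,0.442,-0.2],0,1],[[-0.098,0.442,-0.1],0,1]]'
python3 -m jog '[[[0,0,0.04],0,1],[[0,0,0.07],0,1],[[0,0,0.08],0,1],[[0,0,0.084],0,1],[[0,0,0.086],0,1],[[0,0,0.086],0,1]]'
```

```text
time: 12.48
tool_pos: [0.6285, -0.0482, 0.2254]
tool_rot: [3.141, 0.0, 1.571]
contact_force: [0.6, 0.1, -1.5]
opening: 0.0572
grip_force: 12.0
time: 13.22
tool_pos: [0.63, -0.0484, 0.1919]
tool_rot: [3.14, 0.0, 1.57]
contact_force: [0.1, 0.7, 1.7]
opening: 0.0565
grip_force: 12.0
```

```bash
python3 -m jog '[[[0,0,0.003],0,1],[[0,0,0.003],0,0.27],[[0,0,0.003],0,0.27],[[0,0,0.003],0,0.27],[[0,0,-0.02],0,0.26],[[0,0,-0.08],0,0.25],[[0,0,-0.2],0,0],[[0,0,-0.35],0,0],[[0,0,-0.5],0,0],[[0,0,-0.55],0,0],[[0,0,-0.55],0,0]]'
python3 -m jog '[[[0.08,-0.1,0],0,0],[[0.16,-0.2,0],0,0],[[0.24,-0.3,0],0,0],[[0.32,-0.4,0],0,0],[[0.4,-0.48,0],0,0],[[0.44,-0.51,0],0,0],[[0.448,-0.513,0],0,0],[[0.448,-0.513,0],0,0]]'
python3 - <<'E'
from h import *
st()
cv2.imwrite('pics/w4.png',cams.read_camera('wrist')[:,:,::-1])
for c in 'wrist','top','scene':
  if c!='wrist':cams.read_camera(c)
  for n in['mandarin','apple','turmeric','paprika']:
    print(c,n,[(np.round(d['position'],3).tolist(),round(d['confidence'],2)) for d in models.pinpoint(n,c)[:2]])
E
```

```text
time: 14.6
tool_pos: [0.6296, -0.0483, 0.4136]
tool_rot: [3.137, 0.001, 1.57]
contact_force: [-0.3, -0.4, -0.2]
opening: 0.0921
grip_force: 0.0
time: 15.6
tool_pos: [0.4249, 0.1307, 0.4105]
tool_rot: [-3.141, 0.0, 1.571]
contact_force: [0.4, 0.3, 0.0]
opening: 0.092
grip_force: 0.0
t 15.6 [0.4249 0.1307 0.4105] [-3.141  0.     1.571] 0.092 0.0 [0.4 0.3 0. ] [ 0.13  0.19  1.72 -0.    1.23  0.13]
wrist mandarin []
wrist apple [([0.633, 0.017, 0.039], 0.8)]
wrist turmeric [([0.417, 0.133, 0.001], 0.64)]
wrist paprika [([0.416, 0.257, 0.002], 0.79), ([0.61, 0.272, -0.003], 0.33)]
top mandarin [([0.625, -0.05, 0.029], 0.7)]
top apple [([0.629, 0.021, 0.038], 0.75)]
top turmeric []
top paprika [([0.628, -0.05, 0.031], 0.73), ([0.411, 0.257, -0.001], 0.36)]
scene mandarin [([0.634, -0.048, 0.03], 0.72)]
scene apple [([0.627, 0.019, 0.034], 0.78)]
scene turmeric [([0.424, 0.131, 0.005], 0.79), ([0.63, -0.05, 0.031], 0.39)]
scene paprika [([0.412, 0.257, 0.002], 0.73)]
```

View pics/w4.png

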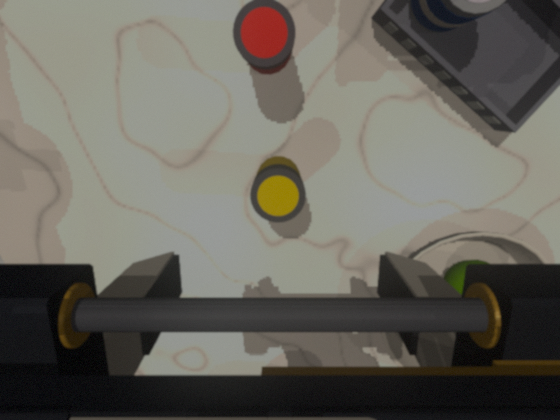

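Both fruits are in the dish. The turmeric cap is at (278,196), centred between the fingers.

```bash
python3 -m jog '[[[0,0,0.12],0,0],[[0,0,0.25],0,0],[[0,0,0.36],0,0],[[0,0,0.43],0,0],[[0,0,0.463],0,0],[[0,0,0.463],0,0],[[0,0,0.463],0,1],[[0,0,0.463],0,1],[[0,0,0.463],0,1],[[0,0,0.463],0,1],[[0,0,0.463],0,1],[[0,0,0.463],0,1]]' 20
python3 -m jog '[[[0,0,0],0,1],[[0,0,-0.02],0,1],[[0,0,-0.05],0,1],[[0,0,-0.05],0,1]]'
```

```text
time: 17.85
tool_pos: [0.4245, 0.131, 0.2259]
tool_rot: [-3.141, -0.0, 1.57]
contact_force: [-0.2, -0.5, 1.1]
opening: 0.0454
grip_force: 19.9
time: 18.35
tool_pos: [0.425, 0.131, 0.2471]
tool_rot: [3.139, -0.0, 1.57]
contact_force: [-0.0, 0.1, -1.0]
opening: 0.0456
grip_force: 19.9
```

```bash
python3 -m jog '[[[0,0,-0.1],0,1],[[0,0,-0.22],0,1],[[-0.08,0.05,-0.3],0,1],[[-0.2,0.12,-0.3],0,1],[[-0.32,0.18,-0.3],0,1],[[-0.45,0.24,-0.3],0,1],[[-0.58,0.3,-0.3],0,1],[[-0.71,0.35,-0.3],0,1],[[-0.84,0.38,-0.3],0.035,1],[[-0.94,0.396,-0.3],0.035,1],[[-0.98,0.396,-0.3],0.035,1],[[-1,0.396,-0.3],0.035,1]]'
python3 - <<'E'
from h import *
st()
cv2.imwrite('pics/w5.png',cams.read_camera('wrist')[:,:,::-1])
for c in 'wrist','top','scene':
  if c!='wrist':cams.read_camera(c)
  for n in['spice_tray','turmeric','mill']:
    print(c,n,[(np.round(d['position'],3).tolist(),round(d['confidence'],2)) for d in models.pinpoint(n,c)[:2]])
E
```

```text
time: 19.85
tool_pos: [0.5825, -0.2694, 0.3655]
tool_rot: [-3.141, -0.001, 1.46]
contact_force: [-0.1, 0.1, -1.1]
opening: 0.0459
grip_force: 19.9
t 19.85 [ 0.5825 -0.2694  0.3655] [-3.141e+00 -1.000e-03  1.460e+00] 0.0459 19.9 [-0.1  0.1 -1.1] [-0.55  0.59  1.23  0.    1.32 -0.44]
wrist spice_tray [([0.586, -0.272, -0.003], 0.85)]
wrist turmeric [([0.579, -0.263, 0.141], 0.55)]
wrist mill [([0.426, -0.264, 0.004], 0.81)]
top spice_tray [([0.589, -0.275, -0.002], 0.84), ([0.411, 0.258, 0.0], 0.57)]
top turmeric []
top mill [([0.631, -0.013, 0.0], 0.16)]
scene spice_tray [([0.585, -0.27, 0.001], 0.78)]
scene turmeric [([0.583, -0.267, 0.143], 0.52)]
scene mill [([0.419, -0.263, 0.002], 0.45)]
```

View pics/w5.png

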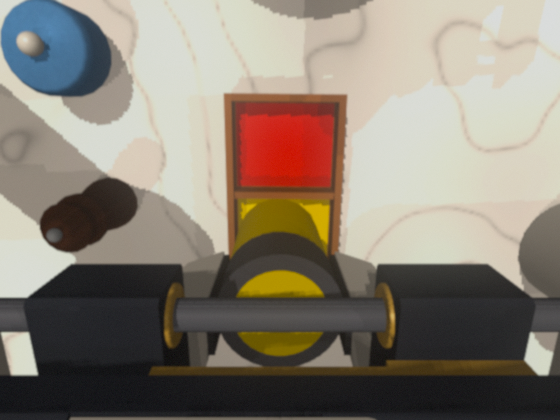

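The tray lies square to the tool in the picture, with the divider at (235–340,193) and the far corners at (225,96) and (347,96). I convert these to a target.

```bash
python3 - <<'E'
from h import *
m=cams.camera_model('wrist')
print(toworld((287,193),.028,m),toworld((225,95),.03,m),toworld((347,95),.03,m))
c=toworld((287,193),.028,m)[:2]
f=(toworld((225,95),.03,m)+toworld((347,95),.03,m))[:2]/2
d=toworld((347,95),.03,m)-toworld((225,95),.03,m);print('w',np.linalg.norm(d),np.arctan2(d[1],d[0]),np.linalg.norm(f-c))
u=(f-c)/np.linalg.norm(f-c)
print('yel',c-u*.041,'red',c+u*.041)
s=st();x=np.array([np.cos(s['tool_rot'][2]),np.sin(s['tool_rot'][2])]);y=np.array([x[1],-x[0]])
t=c-u*.041
e=t-s['tool_pos'][:2];print('shares',e@x/.4,e@y/.4)
E
```

```text
[ 0.59013668 -0.26936164  0.028     ] [ 0.54871167 -0.18221106  0.03      ] [ 0.64715452 -0.1932342   0.03      ]
w 0.09905808413313072 -0.11151045568067379 0.0820104411736684
yel [ 0.58623897 -0.31017595] red [ 0.59403439 -0.22854734]
t 20.45 [ 0.5828 -0.2688  0.366 ] [ 3.141 -0.     1.461] 0.0452 19.9 [ 0.6  1.3 -2.1] [-0.55  0.59  1.23  0.    1.32 -0.44]
shares -0.10185985855973446 0.019779476066765916
```

```bash
python3 -m jog '[[[-0.06,0.01,0],0,1],[[-0.107,0.018,0],0,1],[[-0.107,0.018,0.05],0,1],[[-0.107,0.018,0.15],0,1],[[-0.107,0.018,0.23],0,1],[[-0.107,0.018,0.28],0,1],[[-0.107,0.018,0.31],0,1],[[-0.107,0.018,0.325],0,1],[[-0.107,0.018,0.331],0,1],[[-0.107,0.018,0.334],0,1],[[-0.107,0.018,0.335],0,1],[[-0.107,0.018,0.335],0,1]]'
```

```text
time: 21.95
tool_pos: [0.5853, -0.3125, 0.2323]
tool_rot: [3.141, 0.0, 1.46]
contact_force: [-0.9, -0.1, -1.1]
opening: 0.046
grip_force: 19.9
```

```bash
python3 -m jog '[[[0,0,0.002],0,1],[[0,0,0.003],0,1],[[0,0,0.003],0,1]]'
```

```text
time: 22.32
tool_pos: [0.5853, -0.3125, 0.2319]
tool_rot: [3.141, 0.001, 1.46]
contact_force: [-2.2, 0.2, 5.6]
opening: 0.0456
grip_force: 20.0
```

```bash
python3 -m jog '[[[0,0,0],0,0.4],[[0,0,0],0,0.3],[[0,0,0],0,0.3],[[0,0,0],0,0.2],[[0,0,-0.03],0,0.1],[[0,0,-0.1],0,0],[[0,0,-0.25],0,0],[[0,0,-0.4],0,0],[[0,0,-0.45],0,0],[[0,0,-0.45],-0.035,0],[[0,0,-0.45],-0.035,0]]'
python3 -m jog '[[[0.1,-0.03,0],0,0],[[0.22,-0.07,0],0,0],[[0.34,-0.11,0],0,0],[[0.48,-0.15,0],0,0],[[0.62,-0.2,0],0,0],[[0.76,-0.24,0],0,0],[[0.88,-0.28,0],0,0],[[0.97,-0.31,0],0,0],[[1,-0.32,0],0,0],[[1,-0.32,0],0,0]]'
python3 - <<'E'
from h import *
st()
for c in 'wrist','top','scene':
  im=cams.read_camera(c)
  if c=='scene':cv2.imwrite('pics/s5.png',im[:,:,::-1])
  for n in['turmeric','paprika']:
    print(c,n,[(np.round(d['position'],3).tolist(),round(d['confidence'],2)) for d in models.pinpoint(n,c)[:2]])
E
```

```text
time: 23.7
tool_pos: [0.5851, -0.3123, 0.4117]
tool_rot: [3.141, 0.001, 1.57]
contact_force: [-0.4, 0.6, -0.4]
opening: 0.0918
grip_force: 0.0
time: 24.95
tool_pos: [0.4574, 0.0878, 0.4108]
tool_rot: [3.141, 0.0, 1.571]
contact_force: [0.6, 0.2, -0.1]
opening: 0.0916
grip_force: 0.0
t 24.95 [0.4574 0.0878 0.4108] [3.141 0.    1.571] 0.0916 0.0 [ 0.6  0.2 -0.1] [ 0.02  0.23  1.67 -0.    1.25  0.03]
wrist turmeric []
wrist paprika []
top turmeric [([0.583, -0.312, 0.008], 0.53)]
top paprika []
scene turmeric [([0.584, -0.311, 0.008], 0.57)]
scene paprika [([0.415, 0.259, 0.001], 0.73)]
```

View pics/s5.png

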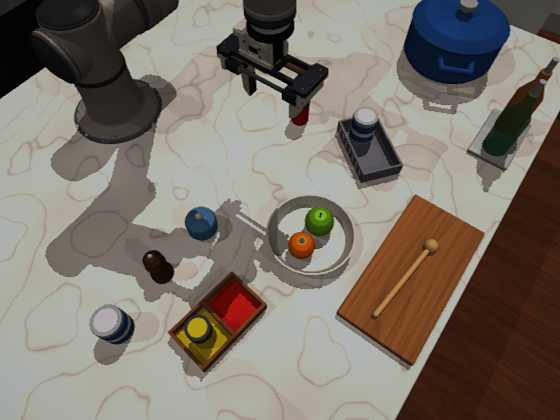

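The scene view shows turmeric upright in the yellow bay at (199,328) and both fruits in the dish. Next is paprika.

```bash
python3 -m jog '[[[0.12,-0.03,0],0,0],[[0.24,-0.06,0],0,0],[[0.35,-0.09,0],0,0],[[0.41,-0.111,0],0,0],[[0.423,-0.111,0],0,0],[[0.423,-0.111,0],0,0]]'
python3 - <<'E'
from h import *
st();im=cams.read_camera('wrist');m=cams.camera_model('wrist')
k=cv2.inRange(cv2.cvtColor(im,cv2.COLOR_RGB2HSV),(0,200,110),(8,255,255))[:260]
n,l,s,c=cv2.connectedComponentsWithStats(k);i=1+np.argmax(s[1:,4]);print(s[i],c[i],toworld(c[i],.085,m))
print([(np.round(d['position'],3).tolist(),round(d['confidence'],2)) for d in models.pinpoint('paprika','wrist')[:2]])
E
```

```text
time: 26.15
tool_pos: [0.4133, 0.2566, 0.4107]
tool_rot: [3.141, 0.0, 1.571]
contact_force: [0.3, -0.7, -0.3]
opening: 0.0918
grip_force: 0.0
t 26.15 [0.4133 0.2566 0.4107] [3.141 0.    1.571] 0.0918 0.0 [ 0.3 -0.7 -0.3] [ 0.4   0.27  1.62 -0.    1.26  0.4 ]
[289 191   1   1   1] [289. 191.] [0.42202274 0.260854   0.085     ]
[([0.416, 0.258, 0.003], 0.81)]
```

```bash
python3 -m jog '[[[0.002,0.003,0.12],0,0],[[0.002,0.003,0.25],0,0],[[0.002,0.003,0.36],0,0],[[0.002,0.003,0.43],0,0],[[0.002,0.003,0.463],0,0],[[0.002,0.003,0.463],0,0],[[0.002,0.003,0.463],0,1],[[0.002,0.003,0.463],0,1],[[0.002,0.003,0.463],0,1],[[0.002,0.003,0.463],0,1],[[0.002,0.003,0.463],0,1],[[0.002,0.003,0.463],0,1]]' 20
python3 -m jog '[[[0,0,0],0,1],[[0,0,-0.02],0,1],[[0,0,-0.05],0,1],[[0,0,-0.05],0,1]]'
```

```text
time: 27.75
tool_pos: [0.4142, 0.2577, 0.2256]
tool_rot: [-3.142, -0.0, 1.57]
contact_force: [0.2, 1.0, 1.1]
opening: 0.0458
grip_force: 20.0
time: 28.25
tool_pos: [0.4147, 0.2578, 0.2468]
tool_rot: [3.139, -0.001, 1.57]
contact_force: [0.6, 0.6, -2.4]
opening: 0.0453
grip_force: 19.9
```

```bash
python3 -m jog '[[[0,0,-0.1],0,1],[[0,0,-0.22],0,1],[[-0.08,0.04,-0.3],0,1],[[-0.2,0.1,-0.3],0,1],[[-0.33,0.15,-0.3],0,1],[[-0.46,0.2,-0.3],0,1],[[-0.6,0.25,-0.3],0,1],[[-0.74,0.3,-0.3],0,1],[[-0.87,0.33,-0.3],0,1],[[-0.96,0.35,-0.3],0,1],[[-1,0.37,-0.3],0,1],[[-1,0.37,-0.3],0,1]]'
python3 -m jog '[[[-0.06,0.02,0],0.01,1],[[-0.12,0.04,0],0.02,1],[[-0.18,0.06,0],0.035,1],[[-0.215,0.072,0],0.035,1],[[-0.222,0.076,0],0.035,1],[[-0.222,0.076,0],0.035,1]]'
python3 - <<'E'
from h import *
st()
cv2.imwrite('pics/w6.png',cams.read_camera('wrist')[:,:,::-1])
E
```

```text
time: 29.75
tool_pos: [0.5623, -0.1427, 0.3651]
tool_rot: [-3.141, -0.001, 1.569]
contact_force: [-0.6, -0.7, -0.8]
opening: 0.0455
grip_force: 19.9
time: 30.5
tool_pos: [0.5925, -0.2303, 0.3654]
tool_rot: [-3.141, -0.001, 1.462]
contact_force: [-1.3, 0.3, -1.6]
opening: 0.0454
grip_force: 19.9
t 30.5 [ 0.5925 -0.2303  0.3654] [-3.141e+00 -1.000e-03  1.462e+00] 0.0454 19.9 [-1.3  0.3 -1.6] [-0.49  0.58  1.25  0.    1.31 -0.38]
```

View pics/w6.png

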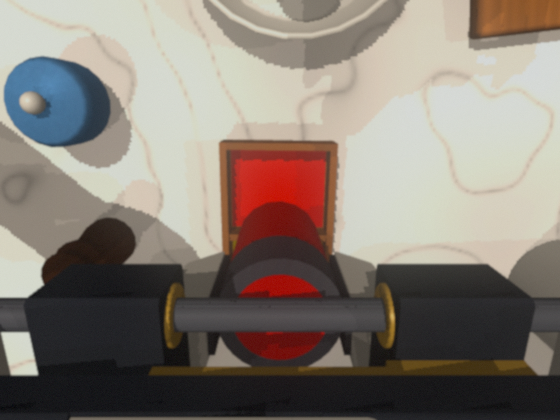

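Paprika is centred over the red bay (tray edge at columns 221–337). I lower it.

```bash
python3 -m jog '[[[0,0,0.05],0,1],[[0,0,0.15],0,1],[[0,0,0.23],0,1],[[0,0,0.28],0,1],[[0,0,0.31],0,1],[[0,0,0.322],0,1],[[0,0,0.328],0,1],[[0,0,0.331],0,1],[[0,0,0.333],0,1],[[0,0,0.335],0,1],[[0,0,0.335],0,1]]'
```

```text
time: 31.92
tool_pos: [0.5925, -0.2313, 0.2317]
tool_rot: [3.141, 0.0, 1.46]
contact_force: [-0.0, -0.2, -1.1]
opening: 0.0456
grip_force: 19.9
```

```bash
python3 -m jog '[[[0,0,0.002],0,1],[[0,0,0.003],0,1],[[0,0,0.003],0,1]]'
```

```text
time: 32.3
tool_pos: [0.5925, -0.2313, 0.2315]
tool_rot: [3.141, 0.0, 1.461]
contact_force: [-2.6, 0.8, 6.4]
opening: 0.0451
grip_force: 20.0
```

```bash
python3 -m jog '[[[0,0,0],0,0.4],[[0,0,0],0,0.3],[[0,0,0],0,0.3],[[0,0,0],0,0.2],[[0,0,-0.03],0,0.1],[[0,0,-0.1],0,0],[[0,0,-0.25],0,0],[[0,0,-0.4],0,0],[[0,0,-0.45],0,0],[[0,0,-0.45],-0.035,0],[[0,0,-0.45],-0.035,0]]'
python3 -m jog '[[[-0.1,-0.1,0],0,0],[[-0.2,-0.2,0],0,0],[[-0.3,-0.28,0],0,0],[[-0.38,-0.36,0],0,0],[[-0.42,-0.39,0],0,0],[[-0.423,-0.391,0],0,0],[[-0.423,-0.391,0],0,0]]'
python3 - <<'E'
from h import *
st()
for c in 'wrist','top','scene':
  im=cams.read_camera(c)
  if c=='wrist':cv2.imwrite('pics/w7.png',im[:,:,::-1])
  for n in['tin','paprika','turmeric','mill']:
    print(c,n,[(np.round(d['position'],3).tolist(),round(d['confidence'],2)) for d in models.pinpoint(n,c)[:2]])
E
```

```text
time: 33.67
tool_pos: [0.5923, -0.2311, 0.4113]
tool_rot: [3.14, 0.0, 1.57]
contact_force: [-0.2, -0.1, -0.6]
opening: 0.0918
grip_force: 0.0
time: 34.55
tool_pos: [0.4369, -0.3996, 0.4102]
tool_rot: [3.141, -0.001, 1.571]
contact_force: [-0.8, -0.6, -0.4]
opening: 0.0918
grip_force: 0.0
t 34.55 [ 0.4369 -0.3996  0.4102] [ 3.141e+00 -1.000e-03  1.571e+00] 0.0918 0.0 [-0.8 -0.6 -0.4] [-0.87  0.46  1.32  0.    1.36 -0.87]
wrist tin [([0.434, -0.399, -0.002], 0.75)]
wrist paprika []
wrist turmeric [([0.579, -0.31, 0.006], 0.62)]
wrist mill [([0.425, -0.264, -0.001], 0.72)]
top tin [([0.439, -0.4, -0.003], 0.51)]
top paprika [([0.591, -0.23, 0.005], 0.55)]
top turmeric [([0.586, -0.309, 0.006], 0.63)]
top mill [([0.422, -0.26, -0.002], 0.73), ([0.625, -0.05, 0.03], 0.27)]
scene tin [([0.438, -0.404, 0.004], 0.97), ([0.613, 0.269, 0.001], 0.32)]
scene paprika []
scene turmeric [([0.586, -0.31, 0.012], 0.77)]
scene mill [([0.422, -0.267, 0.004], 0.59)]
```

View pics/w7.png

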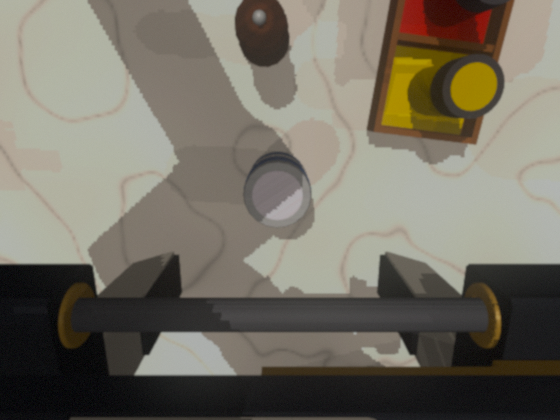

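The tin's top is at (278,193), centred. I descend and grip.

```bash
python3 -m jog '[[[0,0,0.12],0,0],[[0,0,0.25],0,0],[[0,0,0.37],0,0],[[0,0,0.45],0,0],[[0,0,0.483],0,0],[[0,0,0.483],0,0],[[0,0,0.483],0,1],[[0,0,0.483],0,1],[[0,0,0.483],0,1],[[0,0,0.483],0,1],[[0,0,0.483],0,1],[[0,0,0.483],0,1]]' 30
python3 -m jog '[[[0,0,0],0,1],[[0,0,-0.02],0,1],[[0,0,-0.05],0,1],[[0,0,-0.05],0,1]]'
```

```text
time: 36.8
tool_pos: [0.436, -0.4004, 0.2176]
tool_rot: [3.141, 0.0, 1.571]
contact_force: [-1.9, 0.9, 5.4]
opening: 0.0584
grip_force: 30.0
time: 37.3
tool_pos: [0.4363, -0.4007, 0.2383]
tool_rot: [3.14, 0.002, 1.57]
contact_force: [0.2, -0.1, -2.0]
opening: 0.0584
grip_force: 30.0
```

```bash
python3 -m jog '[[[0,0,-0.1],0,1],[[0,0,-0.22],0,1],[[0.02,0,-0.35],0,1],[[0.1,0.03,-0.4],0,1],[[0.22,0.06,-0.4],0,1],[[0.35,0.1,-0.4],0,1],[[0.48,0.13,-0.4],0,1],[[0.61,0.16,-0.4],0,1],[[0.74,0.2,-0.4],0,1],[[0.86,0.23,-0.4],0,1],[[0.95,0.25,-0.4],0,1],[[0.97,0.25,-0.4],0,1]]'
python3 -m jog '[[[0.1,0.03,0],0,1],[[0.2,0.07,0],0,1],[[0.32,0.12,0],-0.05,1],[[0.44,0.16,0],-0.1,1],[[0.55,0.2,0],-0.15,1],[[0.62,0.23,0],-0.2,1],[[0.65,0.245,0],-0.25,1],[[0.656,0.247,0],-0.28,1],[[0.657,0.247,0],-0.29,1],[[0.657,0.247,0],-0.29,1]]'
python3 - <<'E'
from h import *
st()
cv2.imwrite('pics/w8.png',cams.read_camera('wrist')[:,:,::-1])
for n in['basket','tin']:
    print(n,[(np.round(d['position'],3).tolist(),round(d['confidence'],2)) for d in models.pinpoint(n,'wrist')[:2]])
m=cams.camera_model('wrist');print(np.round(m['pose'],4).tolist())
E
```

```text
time: 38.8
tool_pos: [0.5362, -0.0103, 0.3969]
tool_rot: [-3.141, -0.0, 1.573]
contact_force: [-0.2, -0.7, -1.8]
opening: 0.0584
grip_force: 30.0
time: 40.05
tool_pos: [0.6352, 0.2495, 0.397]
tool_rot: [-3.141, -0.0, 2.479]
contact_force: [-0.5, 0.7, -2.5]
opening: 0.0588
grip_force: 30.0
t 40.05 [0.6352 0.2495 0.397 ] [-3.141 -0.     2.479] 0.0588 30.0 [-0.5  0.7 -2.5] [ 0.26  0.65  1.03 -0.    1.46 -0.65]
basket [([0.608, 0.271, -0.003], 0.69)]
tin [([0.636, 0.249, 0.172], 0.8)]
[[0.6157, 0.7571, 0.2185, 0.5765], [0.788, -0.5918, -0.17, 0.2946], [0.0006, 0.2768, -0.9609, 0.3777], [0.0, 0.0, 0.0, 1.0]]
```

View pics/w8.png

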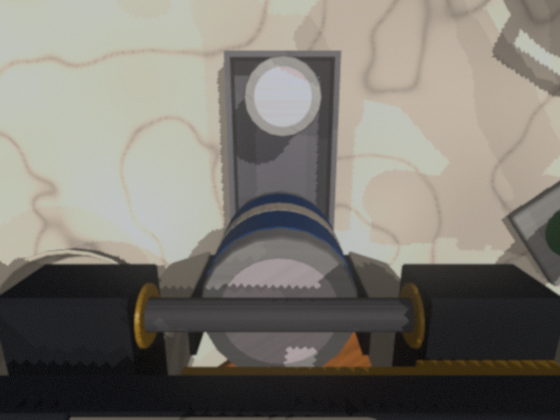

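The basket is aligned with the tool: far corners at (226,52) and (340,52), fixed tin top at (283,96).

```bash
python3 - <<'E'
from h import *
m=cams.camera_model('wrist')
a=toworld((226,52),.035,m)[:2];b=toworld((340,52),.035,m)[:2];t=toworld((283,96),.08,m)[:2]
d=b-a;print(np.linalg.norm(d),np.arctan2(d[1],d[0]),t)
x=d/np.linalg.norm(d);y=np.array([-x[1],x[0]])
t1=t-.079*y;t2=(a+b)/2-.118*y
print('targets',t1,t2)
s=st();w=s['tool_rot'][2];X=np.array([np.cos(w),np.sin(w)]);Y=np.array([X[1],-X[0]])
for t in(t1,t2):print((t-s['tool_pos'][:2])@X/.4,(t-s['tool_pos'][:2])@Y/.4)
E
```

```text
0.09726961184518876 0.9076032798590262 [0.57268326 0.30156294]
targets [0.63493767 0.25292768] [0.63681202 0.25195012]
t 40.2 [0.6351 0.2498 0.3972] [3.142 0.    2.48 ] 0.0585 30.0 [ 0.1 -0.4 -2. ] [ 0.26  0.65  1.03 -0.    1.46 -0.65]
0.005113463266484703 0.005938291241268201
-8.506462819290626e-05 0.006889739261162101
```

```bash
python3 -m jog '[[[0,0.005,0.08],0,1],[[0,0.005,0.18],0,1],[[0,0.005,0.28],0,1],[[0,0.005,0.36],0,1],[[0,0.005,0.4],0,1],[[0,0.005,0.42],0,1],[[0,0.005,0.428],0,1],[[0,0.005,0.432],0,1],[[0,0.005,0.435],0,1],[[0,0.005,0.436],0,1],[[0,0.005,0.436],0,1]]'
```

```text
time: 41.58
tool_pos: [0.6363, 0.2519, 0.223]
tool_rot: [3.141, 0.0, 2.481]
contact_force: [-0.1, 0.7, -2.5]
opening: 0.0586
grip_force: 30.0
```

```bash
python3 -m jog '[[[0,0,0.002],0,1],[[0,0,0.003],0,1],[[0,0,0.003],0,1]]'
```

```text
time: 41.95
tool_pos: [0.6363, 0.2519, 0.2226]
tool_rot: [3.141, 0.001, 2.482]
contact_force: [-2.0, -1.1, 6.0]
opening: 0.0586
grip_force: 30.0
```

Contact made; I release, retreat and check everything.

```bash
python3 -m jog '[[[0,0,0],0,0.25],[[0,0,0],0,0.2],[[0,0,0],0,0.2],[[0,0,0],0,0.1],[[0,0,-0.03],0,0],[[0,0,-0.1],0,0],[[0,0,-0.25],0,0],[[0,0,-0.4],0,0],[[0,0,-0.45],0,0],[[0.2,-0.3,-0.45],0,0],[[0.2,-0.3,-0.45],0,0]]'
python3 -m jog '[[[0,-0.1,0],0,0],[[0,-0.2,0],0,0],[[0,-0.2,0],0,0],[[0,-0.2,0],0,0]]'
python3 - <<'E'
from h import *
st()
for c in 'top','scene':
  im=cams.read_camera(c)
  cv2.imwrite(f'pics/end_{c}.png',im[:,:,::-1])
  for n in['apple','mandarin','paprika','turmeric','tin','mill','sugar_pot']:
    print(c,n,[(np.round(d['position'],3).tolist(),round(d['confidence'],2)) for d in models.pinpoint(n,c)[:2]])
E
```

```text
time: 43.32
tool_pos: [0.5164, 0.2118, 0.402]
tool_rot: [3.14, 0.001, 2.481]
contact_force: [-0.1, -0.5, 0.3]
opening: 0.092
grip_force: 0.0
time: 43.82
tool_pos: [0.4691, 0.1493, 0.4025]
tool_rot: [3.14, 0.001, 2.481]
contact_force: [0.7, -0.1, 0.6]
opening: 0.0918
grip_force: 0.0
t 43.83 [0.4691 0.1493 0.4025] [3.140e+00 1.000e-03 2.481e+00] 0.0918 0.0 [ 0.7 -0.1  0.6] [ 0.15  0.28  1.62  0.    1.24 -0.76]
top apple [([0.633, 0.02, 0.037], 0.67)]
top mandarin [([0.626, -0.049, 0.028], 0.62), ([0.586, -0.309, 0.007], 0.54)]
top paprika []
top turmeric [([0.586, -0.311, 0.009], 0.54), ([0.633, -0.012, -0.003], 0.16)]
top tin [([0.638, 0.254, 0.005], 0.9)]
top mill [([0.421, -0.262, -0.002], 0.79)]
top sugar_pot [([0.426, -0.132, 0.002], 0.75)]
scene apple [([0.63, 0.017, 0.032], 0.84)]
scene mandarin [([0.629, -0.053, 0.03], 0.63)]
scene paprika [([0.592, -0.233, 0.006], 0.55)]
scene turmeric [([0.585, -0.312, 0.008], 0.82)]
scene tin [([0.637, 0.249, 0.007], 0.79)]
scene mill [([0.418, -0.266, 0.001], 0.59)]
scene sugar_pot [([0.423, -0.134, 0.0], 0.97)]
```

View pics/end_scene.png

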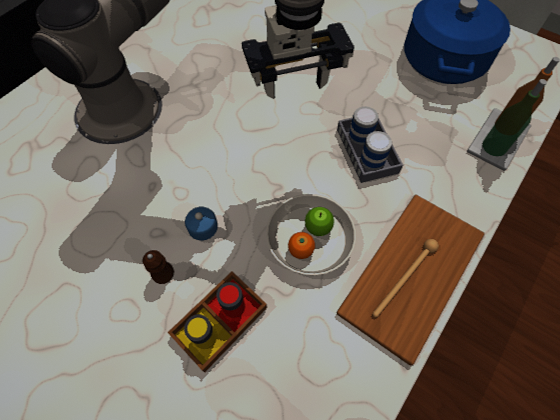

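The scene view shows all five things in place: tin (376,148), fruits (319,220) and (301,243), jars (231,297) and (199,328). The mill and the pot haven't moved.

```bash
python3 -c "
from cell import robot
print(robot.hand_in())"
```

```text
the job is handed in; nothing more can be done
None
```

I handed the job in at about 44 s: both fruits are in the dish, the tin is in the free end of the basket and each jar is upright in its own colour bay, with the mill and sugar pot unmoved; the final camera check agreed, but no verdict came back.

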